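Fetch the middle topping tin from the stack

ROBOT

A 7-joint arm with a two-finger parallel gripper is mounted at the origin on the work surface. World frame = base frame: x ahead of the robot, y to its left, z up, the work surface at z = 0. Lengths are in m, angles in degrees, forces in N, time in s.
With the tool pointing down it reaches from about 0.35 to 0.775 m from the base axis. Payload 3.1 kg.
Tool frame: the origin (TCP) lies on the centre line of the jaws, within the pads' length; the fingertips stand 17 mm ahead of it and the grasp point (between the pads) lies 2 mm behind it (robot.tip_reach is the distance from the TCP to the fingertips, in m); z points along the fingers, y is the direction in which the jaws open and shut (so a half turn about z gives the same grasp; the last joint's range is limited). The gripper opens to 85 mm and grips with 20 to 120 N. Pads are 22 mm wide; open, the fingers measure 114 mm over their backs; the gripper's body (76 mm by 85 mm) begins 54 mm behind the grasp point. The pads swing forward as they close: fully open they stand 13 mm farther back than shut.
Start: joints at [-77.447, 17.813, 0.802, 86.603, -0.252, 75.585, -1.558], TCP at [0.142, 0.531, 0.248] pointing down, gripper open.
Joint ranges: [-154.91, 154.91], [-16.99, 109.72], [-72.82, 74.43], [7.12, 147.25], [-82.49, 262.49], [11.32, 116.49], [-174.64, 174.64]. Speed limits (degrees/s): [159.86, 159.86, 180, 180, 180, 180, 180].

INTERFACE

Orientations are given as [roll, pitch, yaw] about the fixed x, y, z axes, in that order (R = Rz(yaw) Ry(pitch) Rx(roll)).
In Python, from station import robot, fingers, vision, workorder, recognise gives the robot as it stands. Calls block until the motion is done:
- robot.move_to(position, orientation): joint-space move of the TCP to a pose.
- robot.line_to(position, orientation=None, velocity=0.15, f_stop=None): straight line of the TCP; orientation=None keeps the orientation; velocity is the mean speed in m/s. With f_stop (N) it stops when the force on the tool has changed by that much, and returns True; else False.
- robot.move_j(angles): joint-space move.
- fingers.gripper_to(opening, force=None): opening from 0.0 (shut) to 1.0 (fully open); force is the grip in N (None keeps the last); returns when the fingers have stopped.
- robot.pause(seconds).
- robot.inverse_kinematics(position, orientation): joint angles nearest the present ones, or None.
- vision.grab_frame(name): name is "scene" or "top" or "wrist"; returns the picture (400x640x3 uint8, red, green, blue); there is no depth.
- vision.calibration(name): a dict with "mtx" (3x3 intrinsics, pixels), "k1" (the pictures are not rectified: a ray, as slopes to the right and down, at radius r is drawn at 1 + k1 r^2 times it, then the intrinsics apply), "extrinsics" (4x4, takes a point from world to camera coordinates); the wrist camera has in their place "T_tool_cam" (4x4, takes a point from camera to tool coordinates, whose origin is the TCP and whose axes are the flange's). Camera axes: x right, y up, looking along -z (the intrinsics and any distortion apply to the point x, -y, -z); pixel columns grow to the right and rows downward; lengths in m; the calibration is good to about 2 mm. A picture is of the moment at which its call begins: read the wrist's pose just before it. calibration takes no time and is no camera call.
A pose or a line that the arm cannot do raises robot.PlanningError and nothing moves.
- workorder.close_job(): hands the job in, once; it reports no verdict.
Trained networks look in the newest picture that a camera, given by its name, has taken for a name from the list of things; names that differ only in an ending like _2 or _b are one class to them, and where a whole thing is asked for, a point or a joint stands for the part that bears it (a point fixed in the world has none). Each returns a list of dicts, best first, with "p" (0 to 1); they miss things now and then, are a little off and sometimes report something else, mostly with a low value. They report only what shows in the picture. A call takes as long as a camera call. They do not tell look-alikes from the thing itself.
- recognise(label, camera): "rect" ([centre column, centre row, width, height] in pixels, round what is visible of it).
Readings, each from a call of its own:
- robot.current_time_s(): time.
- robot.current_joint_positions(): joint angles.
- robot.current_dq(): joint speeds.
- robot.current_joint_torque(): joint torques, N m.
- robot.current_tool_pos(): TCP position.
- robot.current_eef_rot(): TCP orientation.
- robot.current_contact_force(): force on the tool from outside, world axes, zero at the start.
- robot.current_torque(): the same for the moment, N m.
- robot.current_finger_gap(): opening from 0.0 (shut) to 1.0 (fully open).
Only numpy, scipy, OpenCV 4.12 (cv2) and the standard library are available. Lean on these libraries where they do the work, as an engineer would, in place of code of your own. Each camera call takes 0.05 s, during which the arm holds its last target. There are 200 camera calls.

TASK

Three lidded topping tins stand in one stack on the prep table, and I need the middle, shallower one. Lift the top tin off and set it aside, put the middle tin flat in the sheet pan, then put the top tin back squarely on the bottom tin, which should stay where it stands. Keep the tins upright and set them down without dropping them; the stack of two tins is not the one I mean.

Things in the scene. Friction and masses are not known exactly. Their poses are not given: they have to be found in the camera images.
- top_c (a point): Centre, half-way up, of the top tin of the stack of three: a steel tub with a white lid that has a grey panel, 110 mm long (its x axis), 56 mm wide (its y axis) and 56 mm high, straight sides, flat lid flush with the sides, 0.2 to 0.45 kg. x along its length, z up; it looks the same turned half round. It rests loose on the middle tin and is roughly in line with it.
- middle_c (a point): Centre, half-way up, of the middle tin of the stack of three: same look, but shallower, 110 mm long (its x axis), 56 mm wide (its y axis) and 44 mm high, straight sides, flat lid flush with the sides, 0.2 to 0.45 kg. x along its length, z up. It rests loose on the bottom tin.
- bottom_c (a point): Centre, half-way up, of the bottom tin of the stack of three: 110 mm long (its x axis), 56 mm wide (its y axis) and 56 mm high, straight sides, flat lid flush with the sides, 0.2 to 0.45 kg, like the top tin. x along its length, z up. It stands loose on the table, left or right of the pan. A bystander stack of only two such tins, which has no entry here, stands on the opposite side of the pan.
- pan_in (a point): Centre of the inner floor of the small aluminium sheet pan, which is fixed: 165 mm (its x axis, pointing roughly away from the robot) by 240 mm (its y axis) outside, walls 4 mm thick, rim 18 mm above the table. z up. The pan is empty. The table beyond the pan, seen from the robot, is bare for at least 110 mm past its far rim, over 200 mm of width straight beyond the pan's centre: room to set a tin aside.
Things that resemble listed ones, but are neither listed nor needed, are in the scene too. Leave any pink look-alike of the part that bears middle_c alone.

How it is judged (in metres and radians):
On the way, in this order (a step that is already met when the one before it is completed fails the run):
1. the top tin is off the stack, the middle one still on the bottom one (horizontal distance between top_c and bottom_c above 0.07 m and horizontal distance between middle_c and bottom_c below 0.03 m), for 0.2 s.
2. the middle tin lies flat in the pan, let go, while the top tin is still off the stack (x of middle_c in the frame of pan_in between -0.09 and 0.09 m and y of middle_c in the frame of pan_in between -0.125 and 0.125 m and z of middle_c in the frame of pan_in between 0.014 and 0.03 m and angle between middle_c's own z axis and vertical below 0.15 rad and contact force between middle and the fingers below 0.05 N and horizontal distance between top_c and bottom_c above 0.07 m), for 0.2 s.
At the end, for the whole second after the job is handed in: Middle tin flat (8 degrees) on the pan's floor; top tin level (8 degrees) on the bottom tin, centres within 15 mm horizontally, long axes within 11 degrees (either way round); bottom tin within 30 mm of its start; all three at rest (x of middle_c in the frame of pan_in between -0.09 and 0.09 m and y of middle_c in the frame of pan_in between -0.125 and 0.125 m and z of middle_c in the frame of pan_in between 0.014 and 0.03 m and angle between each of middle_c, top_c's own z axis and vertical below 0.15 rad and horizontal distance between top_c and bottom_c below 0.015 m and angle between the x axis of top_c and the x axis of bottom_c, either way round below 0.2 rad and z of top_c in the frame of bottom_c between 0.05 and 0.062 m and distance of bottom_c from where it was at the start of the episode below 0.03 m and linear speed of each of top, middle, bottom below 0.03 m/s); the robot touches nothing.
It fails at once if the top tin was let go in the air and dropped (let go while moving faster than 0.8 m/s, a fall of some 30 mm) (contact force between top and the fingers below 0.05 N and linear speed of top above 0.8 m/s).
It fails at once if the middle tin was let go in the air and dropped (let go while moving faster than 0.8 m/s, a fall of some 30 mm) (contact force between middle and the fingers below 0.05 N and linear speed of middle above 0.8 m/s).
It fails at once if the top tin was tipped over (angle between top_c's own z axis and vertical above 0.6 rad).
It fails at once if the middle tin was tipped over (angle between middle_c's own z axis and vertical above 0.6 rad).
It fails at once if the bottom tin was tipped over (angle between bottom_c's own z axis and vertical above 0.6 rad).
It also fails if it takes over 72 s, if anything falls off the work surface, if the arm or the gripper's body presses on something with over 40 N, if the wrist force passes 120 N, or if a joint passes its speed limit or range.

## Working session

There is one attempt and no reset: what is moved stays moved. The work goes in short steps, each a Python script; the robot and the scene stay as the last script left them, time stands still between calls to the robot, and variables do not carry over. Pictures are saved under pics/ and viewed, about 8 in all and at most 12, crops included, and the job is handed in when it is done.

```bash
mkdir -p pics; ls
python3 - <<'E'
from station import robot, fingers, vision, workorder, recognise
import cv2
for n in ("scene","top"):
    f=vision.grab_frame(n); cv2.imwrite(f"pics/{n}0.png",f[:,:,::-1])
    c=vision.calibration(n); print(n,c)
    for l in ("top_c","middle_c","pan_in"):
        try: print(l,recognise(l,n))
        except Exception as e: print(l,e)
print(vision.calibration("wrist"),robot.current_eef_rot(),robot.current_tool_pos(),robot.current_time_s())
E
```

```text
pics
scene {'mtx': array([[466.02125054,   0.        , 329.2102031 ],
       [  0.        , 466.02125054, 207.99562329],
       [  0.        ,   0.        ,   1.        ]]), 'k1': 0.02079654607366165, 'extrinsics': array([[-0.47262536,  0.8812346 , -0.0071312 ,  0.19957114],
       [-0.73251583, -0.38833969,  0.55911792,  0.35861092],
       [ 0.48994472,  0.26947703,  0.82905748, -1.3224761 ],
       [ 0.        ,  0.        ,  0.        ,  1.        ]])}
top_c [{'rect': [474.4, 229.6, 62.8, 65.2], 'p': 0.56}]
middle_c [{'rect': [420.4, 313.7, 53.7, 60.6], 'p': 0.83}, {'rect': [470.0, 251.3, 57.0, 43.2], 'p': 0.8}]
pan_in [{'rect': [315.8, 220.9, 128.2, 98.1], 'p': 0.63}]
top {'mtx': array([[361.04077465,   0.        , 316.62075343],
       [  0.        , 361.04077465, 197.28190638],
       [  0.        ,   0.        ,   1.        ]]), 'k1': -0.08214614582973777, 'extrinsics': array([[-0.01466751, -0.99988417, -0.00406246,  0.06226583],
       [ 0.98394653, -0.01515618,  0.17781876, -0.57157462],
       [-0.17785974, -0.00138909,  0.98405487, -0.79166814],
       [ 0.        ,  0.  
[... 194 characters left out ...]
0.71}]
pan_in [{'rect': [330.4, 226.3, 104.9, 77.8], 'p': 0.75}]
{'mtx': array([[327.04752091,   0.        , 323.97117818],
       [  0.        , 327.04752091, 202.6850309 ],
       [  0.        ,   0.        ,   1.        ]]), 'k1': -0.02587533266468722, 'T_tool_cam': array([[-7.48583899e-04,  9.44237511e-01,  3.29264275e-01,
         8.55514524e-02],
       [ 9.99999656e-01,  5.89553579e-04,  5.82829819e-04,
         2.68174112e-04],
       [ 3.56210845e-04,  3.29264598e-01, -9.44237628e-01,
        -1.25931032e-01],
       [ 0.00000000e+00,  0.00000000e+00,  0.00000000e+00,
         1.00000000e+00]])} [-1.79984383e+02  3.01449226e-03  1.65062285e+02] [0.14178567 0.53134313 0.24815633] 0.4
```

```bash
python3 -c "
import cv2,numpy as np
a=[cv2.imread(f'pics/{n}0.png') for n in ('scene','top')]
cv2.imwrite('pics/both0.png',cv2.resize(np.vstack(a),None,fx=.75,fy=.75,interpolation=cv2.INTER_AREA))"
```

```text
(no output)
```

View pics/both0.png

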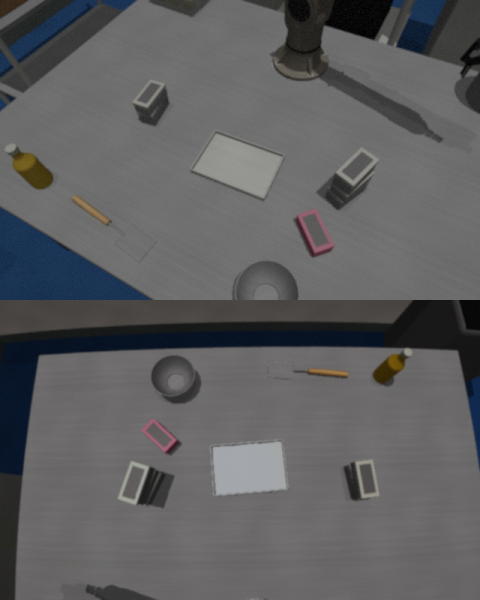

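The top picture (shown at 0.75 scale) has the three-tin stack at about (135,483) there, full-resolution (181,244), with the pan at (330,226). The pink look-alike is at (215,181) and the two-tin stack is on the right. Next I'll fit the lids and the pan in metric planes.

```bash
cat > h.py <<'E'
from station import robot, fingers, vision, workorder, recognise
import cv2, numpy as np
def cam(n):
    c=vision.calibration(n)
    if n=="wrist":
        from scipy.spatial.transform import Rotation as R
        T=np.eye(4); T[:3,:3]=R.from_euler('xyz',robot.current_eef_rot(),degrees=True).as_matrix(); T[:3,3]=robot.current_tool_pos()
        X=T@c["T_tool_cam"]
    else: X=np.linalg.inv(c["extrinsics"])
    return c["mtx"],c["k1"],X
def px2w(C,uv,z):
    K,k,X=C
    s=cv2.undistortPoints(np.float64(uv).reshape(-1,1,2),K,np.array([k,0,0,0.]))[:,0]
    d=np.c_[s[:,0],-s[:,1],-np.ones(len(s))]@X[:3,:3].T
    o=X[:3,3]; return o+d*((z-o[2])/d[:,2])[:,None]
def w2px(C,P):
    K,k,X=C
    p=(np.float64(P).reshape(-1,3)-X[:3,3])@X[:3,:3]
    return cv2.projectPoints(np.c_[p[:,0],-p[:,1],-p[:,2]],np.zeros(3),np.zeros(3),K,np.array([k,0,0,0.]))[0][:,0]
def rectfit(C,img,z,cxy,half,thr,step=.0005):
    """rectify plane z around cxy (rows: +x up, cols: +y left) and fit rect to bright region nearest the centre"""
    n=int(2*half/step); g=(np.arange(n)-n/2)*step
    xx,yy=np.meshgrid(cxy[0]-g,cxy[1]-g,indexing='ij')
    uv=w2px(C,np.c_[xx.ravel(),yy.ravel(),np.full(xx.size,z)]).reshape(n,n,2).astype(np.float32)
    w=cv2.remap(img,uv[...,0],uv[...,1],cv2.INTER_LINEAR)
    m=((w.min(2)>thr)).astype(np.uint8)
    cs,_=cv2.findContours(m,cv2.RETR_EXTERNAL,cv2.CHAIN_APPROX_NONE)
    c=max(cs,key=cv2.contourArea); (a,b),(W,H),ang=cv2.minAreaRect(c)
    box=cv2.boxPoints(((a,b),(W,H),ang)); e=box[1]-box[0]; f=box[2]-box[1]
    L=e if np.hypot(*e)>np.hypot(*f) else f
    yaw=np.degrees(np.arctan2(-L[0],-L[1]))   # world x=-row, y=-col
    yaw=(yaw+90)%180-90
    cv2.drawContours(w,[np.int32(box)],-1,(255,0,0),1)
    return np.array([cxy[0]-(b-n/2)*step,cxy[1]-(a-n/2)*step]),yaw,sorted([W*step,H*step]),w
E
python3 - <<'E'
from h import *
out=[]
for n,tc,pc in (("top",(181,244),(330,226)),("scene",(474,215),(316,221))):
    C=cam(n); im=vision.grab_frame(n)
    for name,uv,z,half in (("top",tc,.156,.11),("pan",pc,.018,.17)):
        p=px2w(C,[uv],z)[0]
        for thr in (125,140,155):
            try:
                r=rectfit(C,im,z,p,half,thr); print(n,name,thr,p.round(3),r[0].round(4),round(r[1],1),np.round(r[2],4))
            except Exception as e: print(n,name,thr,e)
            if thr==140: out.append(cv2.resize(r[3],(400,300) if 0 else (300,300)))
cv2.imwrite("pics/rect.png",np.vstack([np.hstack(out[:2]),np.hstack(out[2:])])[:,:,::-1])
E
```

```text
top top 125 [0.462 0.329 0.156] [0.4637 0.3375] -17.7 [0.0546 0.1092]
top top 140 [0.462 0.329 0.156] [0.4637 0.3369] -17.6 [0.0516 0.1059]
top top 155 [0.462 0.329 0.156] [0.5076 0.318 ] 50.4 [0.0181 0.0467]
top pan 125 [0.508 0.023 0.018] [0.5164 0.0195] -85.9 [0.1656 0.2406]
top pan 140 [0.508 0.023 0.018] [0.5137 0.0188] -85.8 [0.1562 0.2257]
top pan 155 [0.508 0.023 0.018] [0.5138 0.019 ] -86.0 [0.1512 0.2216]
scene top 125 [0.453 0.328 0.156] [0.4619 0.3361] -17.7 [0.0534 0.1076]
scene top 140 [0.453 0.328 0.156] [0.4777 0.3557] 0.0 [0. 0.]
scene top 155 max() iterable argument is empty
scene pan 125 [0.53  0.024 0.018] [0.5215 0.024 ] -86.1 [0.1507 0.2278]
scene pan 140 [0.53  0.024 0.018] [0.5217 0.0234] -86.1 [0.1457 0.2223]
scene pan 155 max() iterable argument is empty
```

View pics/rect.png

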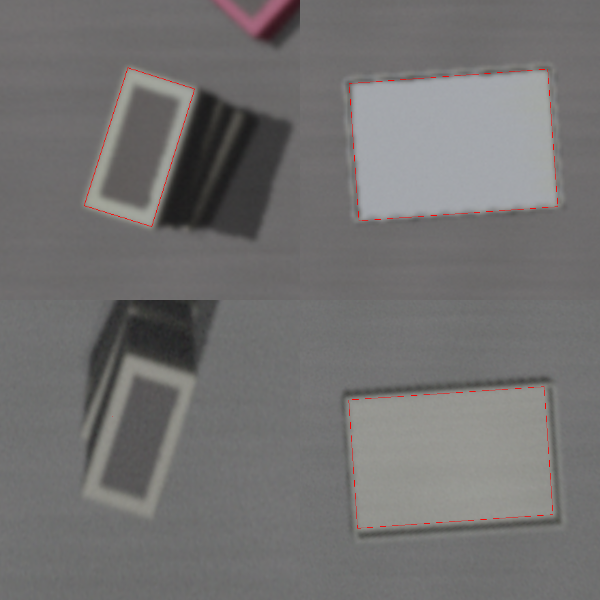

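Both cameras agree to within 2 mm: the top tin is at (0.463, 0.337) with yaw -17.7°, and the pan at (0.517, 0.020) with its axis at about +4°. The sizes match the ones given. Next I'll pick the top tin and set it beyond the pan.

```bash
cat >> h.py <<'E'
def T(): return robot.current_time_s()
def show(s): print(s,np.round(robot.current_tool_pos(),4),np.round(robot.current_eef_rot(),1),'F',np.round(robot.current_contact_force(),1),'gap',round(robot.current_finger_gap(),3),'t',round(T(),1))
def pick(xy,yaw,z,zup,force=45):
    robot.move_to([*xy,zup],[180,0,yaw]); 
    hit=robot.line_to([*xy,z],velocity=.12,f_stop=12); show(f"down {hit}")
    if hit: raise SystemExit("hit on the way down")
    fingers.gripper_to(0.0,force); show("grip")
    robot.line_to([*xy,z+.01],velocity=.05); robot.line_to([*xy,zup],velocity=.15); show("up")
def place(xy,yaw,z,zup):
    """z: TCP height at which the tin should touch"""
    robot.move_to([*xy,zup],[180,0,yaw]); robot.line_to([*xy,z+.02],velocity=.15); robot.pause(.2)
    hit=robot.line_to([*xy,z-.005],velocity=.03,f_stop=3); show(f"placed {hit}")
E
python3 - <<'E'
from h import *
A=(.658,.025)
for p,y in (((.463,.337,.22),162.3),((*A,.03),94),((*A,.22),94),((.517,.02,.04),94),((.463,.337,.08),162.3)):
    q=robot.inverse_kinematics(list(p),[180,0,y]); print(None if q is None else np.round(q,0))
pick((.463,.337),162.3,.127,.235)
E
```

```text
[-47.  22.  13.  86.  -5.  73.  39.]
[-28.  47.  42.  84. -33.  62.  24.]
[-30.  38.  48.  71. -28.  82.  19.]
[-32.  31.  37. 108. -24.  50.  21.]
[-46.  29.  12.  96.  -7.  56.  40.]
down False [0.4636 0.3375 0.1279] [1.799e+02 1.000e-01 1.623e+02] F [ 0.  -0.  -0.3] gap 0.998 t 3.0
grip [0.4636 0.3369 0.1279] [1.799e+02 1.000e-01 1.623e+02] F [-0.6 -0.8  4.2] gap 0.648 t 3.3
up [0.4623 0.3365 0.2337] [-1.799e+02 -1.000e-01  1.623e+02] F [-0.7 -0.8 -4. ] gap 0.654 t 4.5
```

Run:
```python
from h import *
place((.658,.025),94,.028,.235)
fingers.gripper_to(1.0); show("open")
robot.line_to([.658,.025,.2],velocity=.2)
out=[]
for n,t in (("top",125),("scene",125)):
    C=cam(n); im=vision.grab_frame(n)
    for name,z,p in (("mid",.100,(.463,.337)),("topaside",.056,(.658,.025))):
        try:
            r=rectfit(C,im,z,p,.09,t); print(n,name,r[0].round(4),round(r[1],1),np.round(r[2],4)); out.append(r[3][:360,:360])
        except Exception as e: print(n,name,e)
cv2.imwrite("pics/aside.png",np.hstack(out)[:,:,::-1][:, :1440]) if 0 else cv2.imwrite("pics/aside.png",cv2.resize(np.hstack(out),(200*len(out),200))[:,:,::-1])
show("end")
```

```text
placed True [0.6575 0.0251 0.0278] [-179.9   -0.    94. ] F [-1.4  0.9  3.4] gap 0.65 t 8.1
open [0.6555 0.0254 0.0257] [-179.7   -0.    94. ] F [ 0.7 -1.3  0.4] gap 0.998 t 8.5
top mid [0.4615 0.3434] -21.3 [0.0623 0.1189]
top topaside max() iterable argument is empty
scene mid [0.4513 0.3418] -24.0 [0.0613 0.1304]
scene topaside [0.5925 0.05  ] -90.0 [0.048 0.13 ]
end [0.6569 0.0253 0.198 ] [-179.5   -0.    94. ] F [-1.  -0.7 -0.5] gap 1.0 t 9.6
```

View pics/aside.png

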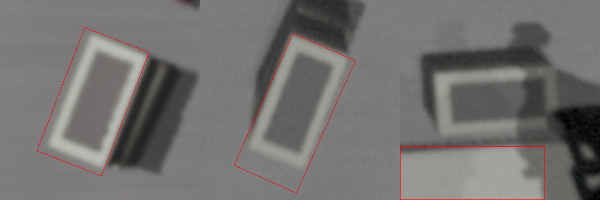

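The middle tin still stands on the bottom tin and the top tin is set aside upright. The lid fit is too large because the threshold catches the table, so I'll refit with the threshold chosen by size.

```bash
cat >> h.py <<'E'
def bestfit(n,z,p,half=.08):
    C=cam(n); im=vision.grab_frame(n); R=[]
    for t in range(95,185,3):
        try: r=rectfit(C,im,z,p,half,t)
        except Exception: continue
        R.append((abs(r[2][0]-.055)+abs(r[2][1]-.109),t,r))
    R.sort(key=lambda a:a[0]); 
    for e,t,r in R[:3]: print(n,z,t,r[0].round(4),round(r[1],1),np.round(r[2],4))
    return R[0][2]
E
python3 - <<'E'
from h import *
o=[bestfit("top",.1,(.463,.337))[3],bestfit("scene",.1,(.463,.337))[3]]
cv2.imwrite("pics/mid.png",np.hstack(o)[:,:,::-1])
E
```

```text
top 0.1 143 [0.4623 0.34  ] -21.7 [0.055  0.1096]
top 0.1 146 [0.4623 0.3399] -21.6 [0.0543 0.109 ]
top 0.1 140 [0.4623 0.3402] -21.5 [0.0554 0.1104]
scene 0.1 131 [0.46   0.3387] -21.7 [0.0553 0.1094]
scene 0.1 134 [0.4604 0.3388] -21.9 [0.0545 0.1085]
scene 0.1 137 [0.4606 0.3388] -21.8 [0.0539 0.1072]
```

View pics/mid.png

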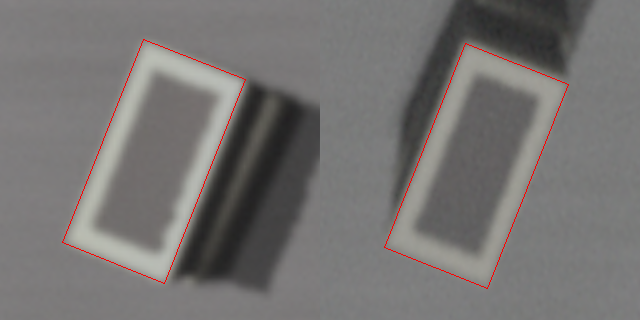

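The fits agree: the middle tin is at (0.461, 0.339) with yaw -21.7°, matching the lid size. Next I'll move it to the pan.

```bash
python3 - <<'E'
from h import *
pick((.4613,.3393),158.3,.081,.2)
place((.515,.02),94,.028,.2)
fingers.gripper_to(1.0); show("open")
robot.line_to([.515,.02,.2],velocity=.2); robot.pause(.2)
# wait out of view, then measure bottom, aside top
robot.move_to([.50,.18,.26],[180,0,94])
o=[bestfit("top",.056,(.461,.339))[3],bestfit("scene",.056,(.461,.339))[3],bestfit("top",.056,(.658,.025),.07)[3],bestfit("scene",.056,(.658,.025),.07)[3]]
o=[cv2.resize(i,(300,300)) for i in o]
cv2.imwrite("pics/bot.png",np.vstack([np.hstack(o[:2]),np.hstack(o[2:])])[:,:,::-1]); 
cv2.imwrite("pics/top2.png",vision.grab_frame("top")[100:300,120:480,::-1]); show("end")
E
python3 -c "
import cv2,numpy as np
a=cv2.imread('pics/bot.png');b=cv2.resize(cv2.imread('pics/top2.png'),(600,333))[:,:]
cv2.imwrite('pics/v3.png',cv2.resize(np.vstack([a,b]),None,fx=.64,fy=.64))"
```

```text
down False [0.4621 0.3397 0.0819] [1.799e+02 1.000e-01 1.583e+02] F [0.4 0.2 0. ] gap 1.002 t 12.2
grip [0.4617 0.3392 0.0819] [180.    0.  158.3] F [-0.5 -0.7  5.2] gap 0.65 t 12.6
up [0.4605 0.3388 0.1987] [-1.799e+02 -1.000e-01  1.583e+02] F [-0.6  0.3 -4.5] gap 0.652 t 13.9
placed True [0.5147 0.0201 0.0298] [-179.9   -0.    94. ] F [-0.9  0.3  4.1] gap 0.652 t 17.1
open [0.513  0.0203 0.0285] [-179.7   -0.    94. ] F [0.8 0.1 0.2] gap 0.997 t 17.5
top 0.056 95 [0.4308 0.2715] 0.0 [0.024  0.0985]
top 0.056 98 [0.4305 0.2715] 0.0 [0.024 0.098]
top 0.056 101 [0.4302 0.2712] 0.0 [0.0235 0.0975]
scene 0.056 128 [0.458  0.3367] -25.1 [0.0549 0.1089]
scene 0.056 125 [0.4574 0.3367] -24.9 [0.0558 0.1101]
scene 0.056 131 [0.4582 0.3367] -25.1 [0.0542 0.1076]
top 0.056 146 [0.6601 0.0283] -85.8 [0.0551 0.1094]
top 0.056 149 [0.6599 0.0284] -85.8 [0.0545 0.1085]
top 0.056 143 [0.6603 0.0283] -85.8 [0.0558 0.11  ]
scene 0.056 128 [0.6572 0.0266] -85.8 [0.0548 0.1086]
scene 0.056 125 [0.6571 0.0263] -85.9 [0.0557 0.1103]
scene 0.056 131 [0.6572 0.0268] -85.8 [0.0539 0.1078]
end [0.5002 0.1779 0.2596] [-180.     0.    93.8] F [-1.3  0.1 -0.3] gap 1.003 t 19.7
```

View pics/v3.png

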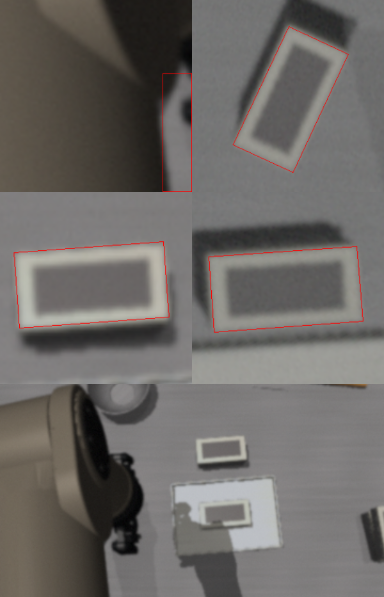

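The middle tin lies in the pan and the top tin is beyond it. The arm hides the bottom tin from the top camera, and the scene camera puts it at (0.458, 0.337) with yaw -25°. I'll lift the top tin, then re-measure the bottom one with the arm out of the way.

Run:
```python
from h import *
pick((.658,.0265),94.1,.028,.2)
o=[bestfit("top",.056,(.459,.3375))[3],bestfit("scene",.056,(.459,.3375))[3]]
cv2.imwrite("pics/bot2.png",np.hstack(o)[:,:,::-1])
show("end")
```

```text
down False [0.6588 0.0264 0.029 ] [179.9   0.   94.1] F [-0.  -0.2  0.3] gap 1.002 t 22.2
grip [0.6582 0.0265 0.0287] [180.   -0.   94.1] F [-0.4 -0.2  3. ] gap 0.65 t 22.5
up [0.6572 0.0267 0.1986] [-179.9   -0.    94.1] F [ 0.7  0.4 -5. ] gap 0.649 t 24.1
top 0.056 143 [0.4601 0.3381] -25.1 [0.055  0.1096]
top 0.056 146 [0.46  0.338] -25.0 [0.0545 0.1092]
top 0.056 149 [0.4601 0.3379] -25.0 [0.0539 0.1085]
scene 0.056 134 [0.4576 0.3367] -25.0 [0.0552 0.1092]
scene 0.056 137 [0.4581 0.3367] -24.7 [0.0542 0.108 ]
scene 0.056 131 [0.4573 0.3366] -24.9 [0.0562 0.1105]
end [0.6572 0.0267 0.1985] [-179.8   -0.    94.1] F [ 0.4 -0.5 -3.4] gap 0.65 t 24.2
```

View pics/bot2.png

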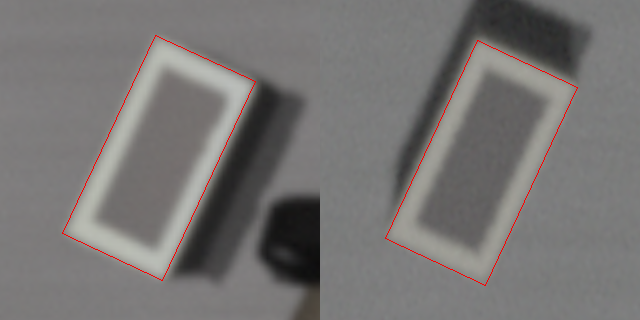

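The bottom tin is at (0.459, 0.3375) with yaw -25°; the two cameras are within 3 mm of each other. Now I'll put the top tin back and check.

Run:
```python
from h import *
place((.459,.3375),155,.0845,.2)
fingers.gripper_to(1.0); show("open")
robot.line_to([.459,.3375,.22],velocity=.15)
robot.move_to([.2,.5,.26],[180,0,165]); robot.pause(.3)
bestfit("top",.112,(.459,.3375)); bestfit("scene",.112,(.459,.3375)); bestfit("top",.046,(.515,.02))
a=vision.grab_frame("scene")[100:320,250:600,::-1]; b=vision.grab_frame("top")[140:300,120:470,::-1]
cv2.imwrite("pics/fin.png",cv2.resize(np.vstack([a,b]),None,fx=1.5,fy=1.5)); show("end")
```

```text
placed True [0.4589 0.3376 0.0846] [-180.   -0.  155.] F [-0.3 -0.1  3.8] gap 0.644 t 27.2
open [0.4569 0.3364 0.0828] [-179.7   -0.2  155. ] F [ 0.1 -0.5 -0.2] gap 0.999 t 27.6
top 0.112 125 [0.461  0.3399] -24.9 [0.0545 0.1094]
top 0.112 128 [0.461  0.3397] -24.8 [0.0541 0.1088]
top 0.112 122 [0.4611 0.3399] -24.9 [0.0551 0.1101]
scene 0.112 122 [0.4587 0.3386] -25.1 [0.0549 0.1095]
scene 0.112 125 [0.4591 0.3384] -25.2 [0.0544 0.108 ]
scene 0.112 119 [0.4582 0.3385] -25.0 [0.0558 0.1109]
top 0.046 164 [ 0.5697 -0.0011] -36.4 [0.0085 0.0149]
top 0.046 161 [0.5114 0.0203] -87.7 [0.1457 0.1654]
top 0.046 158 [0.5115 0.0202] -90.0 [0.152  0.1595]
end [0.2001 0.5    0.26  ] [-180.   -0.  165.] F [-0.2 -2.  -0.6] gap 1.001 t 30.4
```

View pics/fin.png

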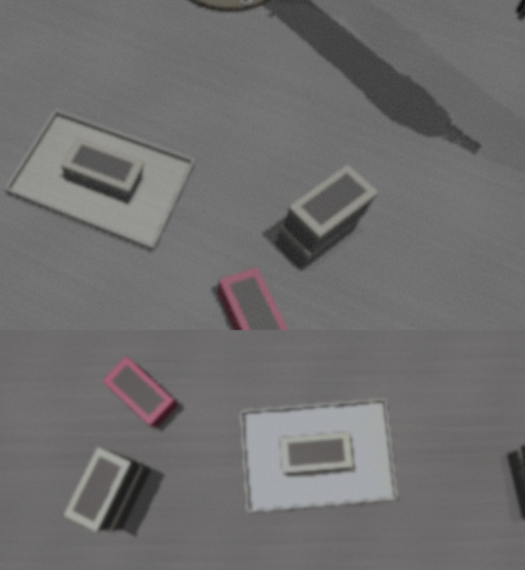

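The top tin sits squarely on the bottom one (offset about 2 mm, yaw within 0.5°). The middle tin is flat in the pan and the arm is clear, so I'll hand in.

```bash
python3 -c "
from station import workorder; print(workorder.close_job())"
```

```text
the job is handed in; nothing more can be done
None
```

The job is handed in at about 30 s of the 72 s allowed; no verdict is reported. I set the top tin aside beyond the pan, put the middle tin in the pan, and put the top tin back on the bottom tin.

**Top tin on the bottom tin:** both cameras put the top tin about 2 mm or less from where the bottom tin was measured just before, with the same yaw (-25°) within 0.5°. The two cameras differed from each other by up to 3 mm throughout.

**Middle tin in the pan:** it touched down at the expected height and looks flat near the pan's centre in both final pictures. The numeric fit of its lid failed because the pan floor is about as bright as the lid, so this rests on the touchdown height and the pictures.

**Bottom tin:** I did not measure how far it moved from its start, because the tins above hid it at first. The tins stacked on it showed no shift.

**Arm:** it ended clear of everything, with the gripper open.

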